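# Take the blade unit off a blender cup whose thread hand is unknown

## Robot

A 6-joint arm with a two-finger parallel gripper is mounted at the origin on a cart in front of the work surface, level with it; the furniture and walls round the work are solid. World frame = base frame: x ahead of the robot, y to its left, z up, the work surface at z = 0. Lengths are in m, angles in rad, forces in N, time in s.
With the tool pointing down it reaches from about 0.375 to 0.975 m from the base axis. Payload 3.8 kg.
Tool frame: the origin (TCP) lies at the very end of the fingers, on their centre line; the grasp point (between the pads) lies 19 mm behind it; z points along the fingers, y is the line along which they close (so a half turn about z gives the same grasp; the last joint's range is limited). The gripper opens to 85 mm and grips with 20 to 120 N. Pads are 22 mm wide; open, the fingers measure 114 mm over their backs; the gripper's body (76 mm by 85 mm) begins 54 mm behind the grasp point. The pads swing forward as they close: fully open they stand 13 mm farther back than shut.
Start: joints at [1.252, 0.264, 1.604, -0, 1.274, -0.037], TCP at [0.188, 0.648, 0.231] pointing down, gripper open.
Joint ranges: [-2.63, 2.63], [-0.94, 2.18], [0.31, 2.57], [-1.31, 4.45], [0, 2.66], [-2.55, 2.55]. Speed limits (rad/s): [2.57, 2.57, 3.14, 3.14, 3.14, 3.14].

## Interface

Orientations are given as a rotation vector (axis times angle).
In Python, from workcell import bot gives the robot as it stands.
- The arm moves only by the shell command python3 -m creep 'ROWS' [FORCE]. ROWS is JSON, a list of rows, each a list of 5 numbers: the shift along the tool's x, y, z in units of 0.05 m (1.0 is 0.05 m), then the turn about the tool's z in units of 0.1 rad (1.0 is 0.1 rad), then the opening, from 0 (shut) to 1 (fully open). In form: [[tx, ty, tz, spin, hand], ...]. A call has 1 to 20 rows; each row shifts and turns the commanded pose from where the row before left it, along the tool's axes as they then stand; what a row does not reach is not made up. A row lasts 1/8 s, in which the tool goes at most 62.5 mm and 10.7 degrees, less where a joint would pass 70% of its speed; a pose out of reach is approached as far as the arm can. A call with a number of a shift or a turn outside -1 to 1 is refused whole. A call with a gripper value outside its range is refused whole. The fingers move at their own pace and stop on an object; FORCE is the grip in N (left out, the last holds). Time passes only in rows, so rows that do not move let the fingers close. It gives the time, the measured TCP pose, the force, the opening and the grip force at its end, in the units of the state.
- bot.read_state(): the state, without advancing time (a new reading comes with each control period).
- bot.read_camera(name): name is "side" or "top"; returns a dict with "pixels" (400x640x3 uint8, red, green, blue), "vfov" (degrees; the focal length in pixels is half the picture's height over the tangent of half this angle, whatever the lens; pixels are square), "cx", "cy" (the principal point, pixels), "world_to_cam" (4x4, takes a point from world to camera coordinates). Camera axes: x right, y down, z forward; pixel columns grow to the right and rows downward; lengths in m; the calibration is good to about 2 mm. A picture is of the moment at which its call begins. There is no depth.
- bot.finish_job(): hands the job in; it is judged then, once.
Trained networks look in a picture, given as the dict that the camera call returned (one of the last four; its "shot" number tells which), for a name from the list of things; names that differ only in an ending like _2 or _b are one class to them, and where a whole thing is asked for, a point or a joint stands for the part that bears it (a point fixed in the world has none). Each returns a list of dicts, best first, with "score" (0 to 1); they miss things now and then, are a little off and sometimes report something else, mostly with a low value. They report only what shows in the picture. A call takes as long as a camera call. They do not tell look-alikes from the thing itself.
- bot.look_for(target, picture): "bbox" ([left, top, right, bottom] in pixels, round what is visible of it).
- bot.regions_of(target, picture): "mask" (400x640 bool, what is visible of it) and "bbox" ([left, top, right, bottom] in pixels, round what is visible of it).
The state is a dict: "time": time; "q": joint angles; "joint_vel": joint speeds; "joint_torque": joint torques, N m; "tool_pos": TCP position; "tcp_rot": TCP orientation; "wrist_force": force on the tool from outside, world axes, zero at the start; "torque": the same for the moment, N m; "width": opening from 0.0 (shut) to 1.0 (fully open); "grip_force": force on a finger pad.
Only numpy, scipy, OpenCV 4.12 (cv2) and the standard library are available. Lean on these libraries where they do the work, as an engineer would, in place of code of your own. Each camera call takes 0.05 s, during which the arm holds its last target. There are 200 camera calls.

## Task

The tall blender cup with the black blade unit that stands on the worktop to the left of the wooden caddy has to come apart for rinsing. Stand it upright, fully down in the caddy's only empty cell, whose square walls keep it from turning, and there unscrew the blade unit: nobody knows whether this one has a right-hand or a left-hand thread, so try it gently both ways. Lift the blade unit off level and finish with the gripper still holding it, not putting it down, a hand's breadth above the cup, which stays standing in its cell; leave the small lidded cups, the other tall cup and the salt shaker at the back where they are.

Things in the scene. Friction and masses are not known exactly. Their poses are not given: they have to be found in the camera images.
- caddy: Wooden cup caddy, 88 x 316 mm, 44 mm tall, fixed to the worktop by its feet. Four square cells in a row along its y axis, 76 mm apart, each 64 x 64 mm inside and 36 mm deep, floor 8 mm above the worktop, walls 12 mm. Origin: centre of its underside at worktop height; x across the row, y along the row, z up. Three cells hold small cups; which one is empty varies.
- cell_1 (a point): Centre of the floor of cell 1 of the caddy, counted from the caddy's +y end (left); axes as the caddy's.
- cell_2 (a point): Centre of the floor of cell 2 of the caddy, counted from the caddy's +y end (left); axes as the caddy's.
- cell_3 (a point): Centre of the floor of cell 3 of the caddy, counted from the caddy's +y end (left); axes as the caddy's.
- cell_4 (a point): Centre of the floor of cell 4 of the caddy, counted from the caddy's +y end (left); axes as the caddy's.
- small_cup_1: Small clear square cup, 60 x 60 mm, with a flat black lid 62 x 62 mm, 71 mm tall in all; stands in a cell of the caddy (floor 8 mm up). Origin: centre of the underside. Leave it there.
- small_cup_2: Small clear square cup, 60 x 60 mm, with a flat black lid 62 x 62 mm, 71 mm tall in all; stands in a cell of the caddy (floor 8 mm up). Origin: centre of the underside. Leave it there.
- small_cup_3: Small clear square cup, 60 x 60 mm, with a flat black lid 62 x 62 mm, 71 mm tall in all; stands in a cell of the caddy (floor 8 mm up). Origin: centre of the underside. Leave it there.
- tall_cup_1: Clear square cup, 60 x 60 mm, 84 mm tall, then a round neck hidden in the black blade unit screwed on it; 123 mm, about 0.3 kg with it. Origin: centre of the underside; z up, x, y square to its faces. Which of the two alike tall cups stands left of the caddy (the one to open) and which at the back varies. Thread hand untold and unseen; one is right-, the other left-hand.
- tall_cup_2: Clear square cup, 60 x 60 mm, 84 mm tall, then a round neck hidden in the black blade unit screwed on it; 123 mm, about 0.3 kg with it. Origin: centre of the underside; z up, x, y square to its faces. Which of the two alike tall cups stands left of the caddy (the one to open) and which at the back varies. Thread hand untold and unseen; one is right-, the other left-hand.
- tall_cup_1_rim (a point): Centre of the tall cup's rim, 104 mm above its underside. Four-lug thread: starts 0.18 to 0.35 rad before the tight stop; tightening wedges it within that. Loosening (anticlockwise from above if right-hand, else clockwise) runs free; 0.71 to 1.2 rad from the tight stop, best 0.95, it lifts straight off; elsewhere lifting takes the cup along.
- tall_cup_2_rim (a point): Centre of the tall cup's rim, 104 mm above its underside. Four-lug thread: starts 0.18 to 0.35 rad before the tight stop; tightening wedges it within that. Loosening (anticlockwise from above if right-hand, else clockwise) runs free; 0.71 to 1.2 rad from the tight stop, best 0.95, it lifts straight off; elsewhere lifting takes the cup along.
- blade_unit_1: Black round collar with blades, on the tall cup of the same number: 58 mm in diameter, 33 mm tall, a 24 mm wide drive dog 4 mm above that; 70 g. Its small blades stay above its lower edge. Origin: centre of its lower edge, 86 mm above the cup's underside when on. Grip at any angle, 18 to 30 mm above the origin. It must rise 20 mm to clear the neck.
- blade_unit_2: Black round collar with blades, on the tall cup of the same number: 58 mm in diameter, 33 mm tall, a 24 mm wide drive dog 4 mm above that; 70 g. Its small blades stay above its lower edge. Origin: centre of its lower edge, 86 mm above the cup's underside when on. Grip at any angle, 18 to 30 mm above the origin. It must rise 20 mm to clear the neck.
- shaker: Salt shaker with a grey top, 44 mm in diameter, 90 mm tall, at the back; bystander. Origin: centre of the underside.
Not all that is in view belongs to the job. What is shaped like the blade_unit_2 but orange or purple is not meant.

How it is judged:
By the outcome, as a careful person would: the job done as asked, in the order asked, and still so for the second after the job is handed in, while the arm keeps its last pose, push and grip.
It also fails if it takes over 54 s, if anything falls off the work surface, if the arm or the gripper's body presses on something with over 40 N, if the wrist force passes 120 N, or if a joint passes its speed limit or range.

## Working session

There is one attempt and no reset: what is moved stays moved. The work goes in short steps, Python scripts to look and compute and a shell command to move; the robot and the scene stay as the last step left them, time stands still between calls to the robot, and variables do not carry over. Pictures are saved under pics/ and viewed, at most 10 in all, crops included, and the job is handed in when it is done.

```bash
mkdir -p pics; python3 - <<'E'
from workcell import bot
import cv2,numpy as np
s=bot.read_state();print(s['time'],s['tool_pos'],s['tcp_rot'],s['q'],s['width'])
for n in('top','side'):
    p=bot.read_camera(n);cv2.imwrite(f'pics/{n}0.png',p['pixels'][:,:,::-1])
    print(n,p['vfov'],p['cx'],p['cy'],np.round(p['world_to_cam'],4).tolist())
    for t in('caddy','small_cup_1','tall_cup_1','blade_unit_1','shaker'):
        print(t,[(round(d['score'],2),np.round(d['bbox']).tolist()) for d in bot.look_for(t,p)])
E
```

```text
0.0 [0.18748574 0.64767403 0.22996539] [-0.44114517 -3.11006724  0.00348849] [ 1.25208875e+00  2.64756340e-01  1.60536384e+00 -7.00417569e-06
  1.27372797e+00 -3.68969505e-02] 1.000910446785508
top 48.023855281482525 322.75066960121967 195.19495269192007 [[0.0248, -0.9997, -0.0088, 0.0003], [-0.994, -0.0237, -0.1064, 0.5702], [0.1062, 0.0114, -0.9943, 1.1215], [0.0, 0.0, 0.0, 1.0]]
caddy [(0.68, [302.0, 177.0, 430.0, 236.0])]
small_cup_1 [(0.83, [368.0, 188.0, 396.0, 216.0]), (0.64, [334.0, 191.0, 361.0, 224.0])]
tall_cup_1 [(0.85, [270.0, 108.0, 302.0, 137.0]), (0.74, [244.0, 216.0, 277.0, 241.0]), (0.29, [303.0, 176.0, 428.0, 236.0])]
blade_unit_1 [(0.87, [234.0, 260.0, 261.0, 280.0]), (0.77, [242.0, 215.0, 272.0, 246.0]), (0.65, [273.0, 104.0, 296.0, 128.0]), (0.6, [252.0, 155.0, 276.0, 174.0]), (0.58, [223.0, 178.0, 246.0, 205.0])]
shaker [(0.82, [348.0, 110.0, 360.0, 128.0])]
side 53.97178644212293 317.3617898372449 193.43917895915106 [[0.9728, -0.2305, 0.0215, -0.5457], [-0.1026, -0.5123, -0.8526, 0.1286], [0.2075, 0.8273, -0.5221, 0.8669], [0.0, 0.0, 0.0, 1.0]]
caddy [(0.84, [279.0, 202.0, 375.0, 296.0])]
small_cup_1 [(0.66, [310.0, 218.0, 347.0, 251.0]), (0.56, [286.0, 184.0, 316.0, 214.0])]
tall_cup_1 [(0.74, [264.0, 168.0, 285.0, 196.0]), (0.71, [298.0, 200.0, 334.0, 235.0]), (0.7, [362.0, 162.0, 392.0, 196.0])]
blade_unit_1 [(0.91, [322.0, 173.0, 341.0, 190.0]), (0.87, [230.0, 173.0, 249.0, 195.0]), (0.73, [355.0, 201.0, 380.0, 219.0]), (0.72, [368.0, 147.0, 391.0, 168.0]), (0.64, [261.0, 151.0, 286.0, 168.0]), (0.57, [295.0, 157.0, 318.0, 181.0]), (0.48, [259.0, 164.0, 283.0, 197.0])]
shaker [(0.83, [396.0, 193.0, 421.0, 225.0])]
```

View pics/top0.png

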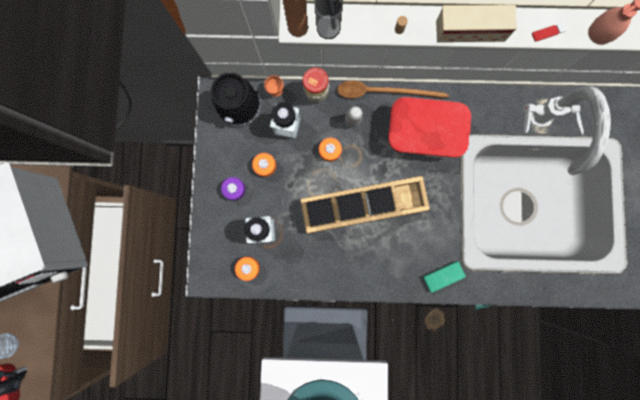

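View pics/side0.png

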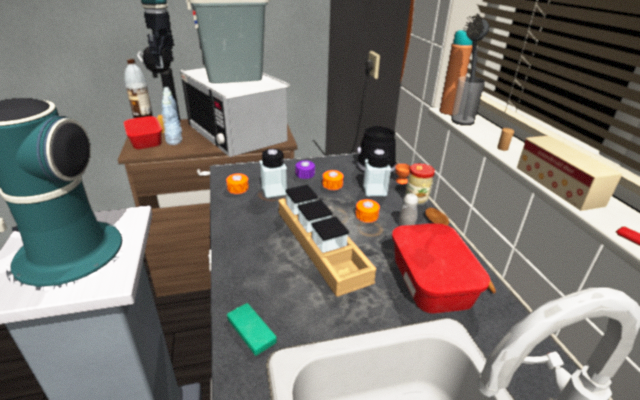

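```bash
python3 - <<'E'
import cv2,numpy as np
t=cv2.imread('pics/top0.png');s=cv2.imread('pics/side0.png')
a=cv2.resize(t[205:255,232:287],None,fx=7,fy=7,interpolation=cv2.INTER_CUBIC)   #385x350
b=cv2.resize(s[142:202,252:307],None,fx=7,fy=7,interpolation=cv2.INTER_CUBIC)[:350] 
c=cv2.resize(t[170:240,295:437],None,fx=5.42,fy=3.5,interpolation=cv2.INTER_CUBIC)[:240,:770]
im=np.vstack([np.hstack([a,b]),c]);print(im.shape);cv2.imwrite('pics/crop.png',im)
E
```

```text
(590, 770, 3)
```

View pics/crop.png

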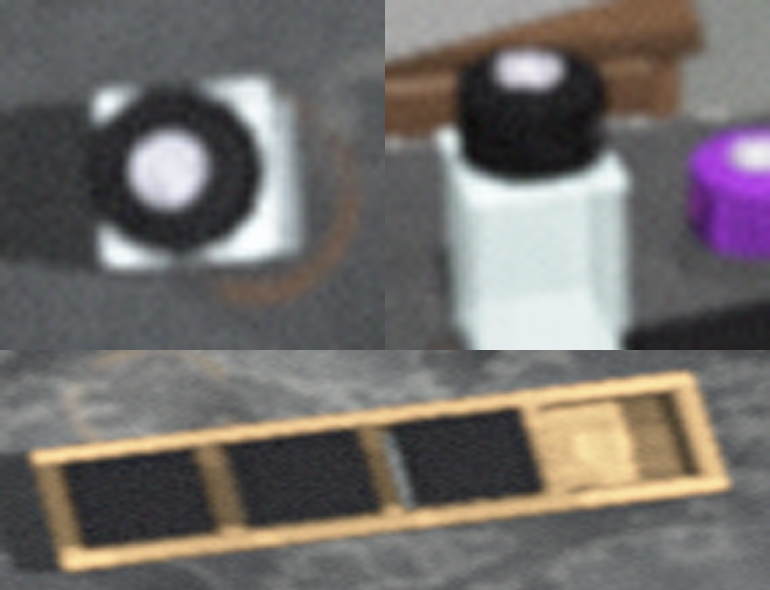

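```bash
cat > h.py <<'E'
import cv2,numpy as np
from scipy.optimize import minimize
from scipy.spatial.transform import Rotation as R
def proj(p,P):
    P=np.atleast_2d(P);W=p['world_to_cam'];c=P@W[:3,:3].T+W[:3,3]
    f=200/np.tan(np.radians(p['vfov'])/2)
    return np.c_[f*c[:,0]/c[:,2]+p['cx'],f*c[:,1]/c[:,2]+p['cy']]
def box(x,y,yaw,lx,ly,z0,z1):
    c,s=np.cos(yaw),np.sin(yaw)
    return np.array([[x+a*lx/2*c-b*ly/2*s,y+a*lx/2*s+b*ly/2*c,z] for a in(-1,1) for b in(-1,1) for z in(z0,z1)])
def cyl(x,y,r,z0,z1):
    t=np.linspace(0,2*np.pi,40)
    return np.array([[x+r*np.cos(a),y+r*np.sin(a),z] for a in t for z in(z0,z1)])
S=4
def fill(p,P,roi):
    x0,y0,x1,y1=roi;m=np.zeros(((y1-y0)*S,(x1-x0)*S),np.float32)
    q=((proj(p,P)+.5-[x0,y0])*S-.5)
    cv2.fillConvexPoly(m,np.round(cv2.convexHull(q.astype(np.float32))*64).astype(np.int32),1,shift=6)
    return cv2.resize(m,(x1-x0,y1-y0),interpolation=cv2.INTER_AREA)
def fit(cost,x0,step):
    x0=np.array(x0,float);sim=np.vstack([x0]+[x0+np.eye(len(x0))[i]*step[i] for i in range(len(x0))])
    return minimize(cost,x0,method='Nelder-Mead',options=dict(initial_simplex=sim,xatol=1e-4,fatol=1e-3,maxiter=400))
def rd(p,roi):
    return p['pixels'][roi[1]:roi[3],roi[0]:roi[2]].astype(float)
def cuppred(p,v,roi,z=0.):
    x,y,a=v
    return fill(p,box(x,y,a,.06,.06,z,z+.084),roi)*(1-fill(p,cyl(x,y,.029,z+.086,z+.119),roi))
E
python3 - <<'E'
from h import *
from workcell import bot
T=bot.read_camera('top');Sd=bot.read_camera('side')
rt=(232,205,290,255);rs=(250,165,310,205)
def soft(p,r):return np.clip((rd(p,r).min(2)-100)/90,0,1)
wt,ws=soft(T,rt),soft(Sd,rs)
ws[:, :]=np.where((rd(Sd,rs)[:,:,0]-rd(Sd,rs)[:,:,2])>25,0,ws)
def dog(p,v,r):return fill(p,cyl(v[0],v[1],.012,.119,.123),r)
def c(v,cams):
    e=0
    for p,r,w in cams:
        e+=np.abs(np.maximum(cuppred(p,v,r),dog(p,v,r))-w).sum()
    return e
for cams in([(T,rt,wt)],[(Sd,rs,ws)],[(T,rt,wt),(Sd,rs,ws)]):
    r=min((fit(lambda v:c(v,cams),(.44,.14+d,a),(.01,.01,.1)) for a in(0.05,.3,-.2) for d in(0,.02)),key=lambda r:r.fun)
    print('cup',r.x.round(4),r.fun)
rc=(290,165,442,248);I=rd(T,rc)
m=((I[:,:,0]-I[:,:,2])>50).astype(np.uint8)
n,l,st,_=cv2.connectedComponentsWithStats(m);k=1+np.argmax(st[1:,4]);print(st[k])
h=cv2.convexHull(np.argwhere(l==k)[:,::-1].astype(np.int32));M=np.zeros(m.shape,np.float32);cv2.fillConvexPoly(M,h,1)
r=min((fit(lambda v:np.abs(fill(T,box(*v,.088,.316,0,.044),rc)-M).sum(),(.5,-.09,a),(.01,.01,.1)) for a in(0,.17,-.17)),key=lambda r:r.fun)
print('caddy',r.x.round(4),r.fun)
x,y,a=r.x
for i in range(4):
    d=.114-.076*i;print('cell',i+1,(x-d*np.sin(a)).round(4),(y+d*np.cos(a)).round(4))
print('side rim px',proj(Sd,box(x,y,a,.088,.316,.044,.044)[::2]).round(1).tolist())
# other things' positions
for n,p,uv in(('orangeFL',T,(247,268)),('orangeNear',T,(263,163)),('purple',T,(232,188))):
    g=minimize(lambda q:((proj(p,[q[0],q[1],.035])[0]-uv)**2).sum(),(.4,.1)).x;print(n,g.round(3))
E
```

```text
cup [0.366  0.1593 0.5749] 315.5
cup [ 0.4764  0.175  -0.0021] 92.56527777777777
cup [0.4772 0.1703 0.0423] 216.2361111111111
[  11   11  129   57 2040]
caddy [ 0.5498 -0.0922  0.2132] 103.375
cell 1 0.5257 0.0192
cell 2 0.5418 -0.0551
cell 3 0.5579 -0.1294
cell 4 0.5739 -0.2036
side rim px [[338.4, 281.5], [278.9, 199.6], [377.6, 268.4], [310.8, 192.3]]
orangeFL [0.381 0.2  ]
orangeNear [0.649 0.17 ]
purple [0.583 0.247]
```

```bash
python3 - <<'E'
from h import *
from workcell import bot
T=bot.read_camera('top');Sd=bot.read_camera('side')
rt=(232,205,290,255);rs=(250,165,302,205)
for lo,hi in((95,125),(105,150)):
    def soft(p,r):
        I=rd(p,r);w=np.clip((I.min(2)-lo)/(hi-lo),0,1);w[I.max(2)-I.min(2)>40]=0;return w
    wt,ws=soft(T,rt),soft(Sd,rs)
    def c(v,cams):
        return sum(np.abs(np.maximum(cuppred(p,v,r),fill(p,cyl(v[0],v[1],.012,.119,.123),r))-w).sum() for p,r,w in cams)
    for cams in([(T,rt,wt)],[(Sd,rs,ws)],[(T,rt,wt),(Sd,rs,ws)]):
        r=min((fit(lambda v:c(v,cams),(.475,y,a),(.005,.005,.05)) for a in(0.0,.09,.2) for y in (.165,.175)),key=lambda r:r.fun)
        print(lo,'cup',r.x.round(4),r.fun)
    v=r.x
q=bot.read_state();print('dog top',proj(T,[v[0],v[1],.123]),'side',proj(Sd,[v[0],v[1],.123]))
print('corners top',proj(T,box(*v,.06,.06,.084,.084)[::2]).round(1).tolist())
cv2.imwrite('pics/m.png',cv2.resize(np.hstack([wt*255,np.zeros((50,4))]),None,fx=6,fy=6))
E
```

```text
95 cup [0.4774 0.1697 0.1029] 168.29114583333333
95 cup [0.476  0.1738 0.0985] 117.00833333333333
95 cup [0.4761 0.1696 0.089 ] 299.6020833333333
105 cup [0.4777 0.1697 0.1037] 81.68993055555555
105 cup [0.4761 0.1752 0.0392] 90.95694444444443
105 cup [0.4772 0.1703 0.0738] 203.32057291666666
dog top [[254.80919332 228.8034569 ]] side [[272.89000363 151.0812554 ]]
corners top [[270.1, 241.1], [245.4, 242.3], [269.2, 216.4], [244.7, 217.6]][ WARN:0@17.432] global loadsave.cpp:1063 imwrite_ Unsupported depth image for selected encoder is fallbacked to CV_8U.
```

View pics/m.png

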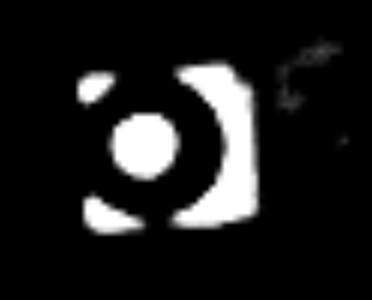

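The crops show the target cup at top-image pixel (255,229), with the clear square base only slightly turned. Cell 4, at about (410,197), is the empty one. The mask agrees with the fit: cup at (0.477, 0.170), yaw about 0.10, and caddy yaw about 0.21. Next I move above the cup and spin the tool.

```bash
cat >> h.py <<'E'
def go(st,xyz):
    r=R.from_rotvec(st['tcp_rot']);m=r.as_matrix()
    print('t',round(st['time'],2),'pos',np.round(st['tool_pos'],4),'psi',round(np.arctan2(m[1,1],m[0,1]),4),'tilt',np.round(m[:,2],3),'units',np.round(m.T@(np.array(xyz)-st['tool_pos'])/.05,3),'F',np.round(st['wrist_force'],1),'M',np.round(st['torque'],2),'w',round(st['width'],3),'g',round(st['grip_force'],1),'q6',round(st['q'][5],2))
E
python3 -m creep '[[-0.685,-0.631,0,0,1],[-0.685,-0.631,0,0,1],[-0.685,-0.631,0,0,1],[-0.685,-0.631,0,0,1],[-0.685,-0.631,0,0,1],[-0.685,-0.631,0,0,1],[-0.685,-0.631,0,0,1],[-0.685,-0.631,0,0,1],[-0.685,-0.631,0,0,1],[-0.685,-0.631,0,0,1],[-0.685,-0.631,0,0,1],[-0.685,-0.631,0,0,1]]' 60
python3 -m creep '[[0,0,0,0.95,1],[0,0,0,0.95,1],[0,0,0,0.95,1],[0,0,0,0.95,1],[0,0,0,0.95,1],[0,0,0,0.95,1],[0,0,0,0.95,1],[0,0,0,0.95,1],[0,0,0,0.95,1],[0,0,0,0.95,1],[0,0,0,0,1]]'
python3 -c "
from h import *
from workcell import bot
go(bot.read_state(),(.477,.170,.088))"
```

```text
time: 2.3
tool_pos: [0.4779, 0.1691, 0.2317]
tcp_rot: [0.441, 3.11, 0.001]
wrist_force: [0.3, 0.7, 0.0]
width: 1.001
grip_force: 0.0
time: 3.68
tool_pos: [0.4772, 0.1704, 0.2314]
tcp_rot: [1.813, 2.565, 0.0]
wrist_force: [-0.8, -0.1, 0.1]
width: 0.999
grip_force: 0.0
t 3.67 pos [0.4772 0.1704 0.2314] psi 0.34 tilt [ 0.  0. -1.] units [-0.006 -0.008  2.869] F [-0.8 -0.1  0.1] M [-0.03 -0.04  0.07] w 0.999 g 0.0 q6 -0.05
```

```bash
python3 -m creep '[[0,0,0.7,0,1],[0,0,0.7,0,1],[0,0,0.7,0,1],[0,0,0.5,0,1],[0,0,0.27,0,1],[0,0,0,0,1],[0,0,0,0,0.5],[0,0,0,0,0.5],[0,0,0,0,0.5],[0,0,0,0,0.5],[0,0,0,0,0.5],[0,0,0,0,0.5]]' 60
python3 -c "
from h import *
from workcell import bot
go(bot.read_state(),(.477,.170,.228))"
```

```text
time: 5.18
tool_pos: [0.4782, 0.1707, 0.0897]
tcp_rot: [1.814, 2.563, 0.003]
wrist_force: [-1.5, -0.1, 5.3]
width: 0.658
grip_force: 63.4
t 5.17 pos [0.4782 0.1707 0.0897] psi 0.3392 tilt [ 0.002  0.001 -1.   ] units [-0.006 -0.02  -2.765] F [-1.5 -0.1  5.3] M [-0.09  0.34  0.01] w 0.658 g 63.4 q6 -0.05
```

```bash
python3 -m creep '[[0,0,-0.3,0,0.5],[0,0,-0.6,0,0.5],[0,0,-0.7,0,0.5],[0,0,-0.7,0,0.5],[0,0,-0.5,0,0.5],[-0.7,-0.06,0,0,0.5],[-0.7,-0.06,0,0,0.5],[-0.7,-0.06,0,0,0.5],[-0.7,-0.06,0,0,0.5],[-0.7,-0.06,0,0,0.5],[-0.7,-0.06,0,0,0.5],[-0.7,-0.06,0,0,0.5],[-0.7,-0.06,0,0,0.5],[-0.7,-0.06,0,0,0.5],[-0.7,-0.06,0,0,0.5],[-0.7,-0.06,0,0,0.5],[0,0,0,-0.6,0.5],[0,0,0,-0.5,0.5],[0,0,0,0,0.5]]'
python3 - <<'E'
from h import *
from workcell import bot
go(bot.read_state(),(.574,-.2036,.096))
for n in('top','side'):
    p=bot.read_camera(n);cv2.imwrite(f'pics/{n}1.png',p['pixels'][:,:,::-1])
    print(n,proj(p,box(.574,-.2036,.213,.06,.06,.14,.224)).round(0).tolist())
t=cv2.imread('pics/top1.png');s=cv2.imread('pics/side1.png')
cv2.imwrite('pics/c1.png',np.hstack([cv2.resize(i,None,fx=6,fy=6,interpolation=cv2.INTER_CUBIC) for i in(t[150:248,365:430],s[165:263,325:390])]))
E
```

```text
time: 7.55
tool_pos: [0.5741, -0.2038, 0.2284]
tcp_rot: [1.672, 2.659, 0.0]
wrist_force: [-0.6, -0.1, -2.5]
width: 0.655
grip_force: 65.0
t 7.55 pos [ 0.5741 -0.2038  0.2284] psi 0.4483 tilt [ 0. -0. -1.] units [0.005 0.    2.648] F [-0.6 -0.1 -2.5] M [ 0.02  0.01 -0.01] w 0.655 g 65.0 q6 -0.83
top [[432.0, 201.0], [441.0, 197.0], [406.0, 206.0], [413.0, 203.0], [426.0, 176.0], [435.0, 170.0], [401.0, 181.0], [407.0, 175.0]]
side [[344.0, 235.0], [347.0, 196.0], [329.0, 218.0], [331.0, 180.0], [372.0, 227.0], [377.0, 188.0], [356.0, 211.0], [359.0, 173.0]]
```

View pics/c1.png

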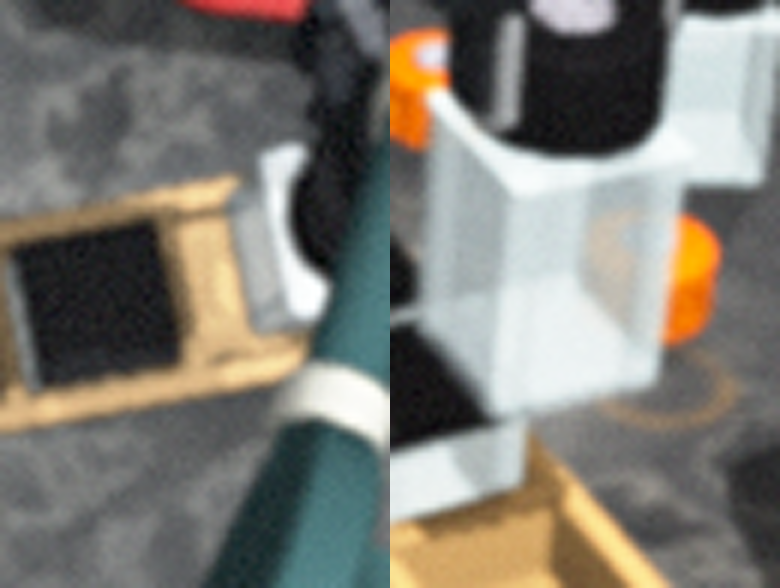

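```bash
python3 - <<'E'
from h import *
from workcell import bot
T=bot.read_camera('top');Sd=bot.read_camera('side')
rs=(325,170,386,245);I=rd(Sd,rs)
def draw(img,p,roi,k,P,col):
    c=cv2.resize(img[roi[1]:roi[3],roi[0]:roi[2]],None,fx=k,fy=k,interpolation=cv2.INTER_CUBIC) if img.shape[0]==400 else img
    for poly in P:
        q=((proj(p,poly)+.5-[roi[0],roi[1]])*k-.5).astype(np.float32)
        cv2.polylines(c,[np.round(q*16).astype(np.int32)],True,col,1,cv2.LINE_AA,4)
    return c
def sq(x,y,a,lx,ly,z):return box(x,y,a,lx,ly,z,z)[::2][[0,1,3,2]]
v=(.5498,-.0922,.2132);a=v[2];c4=(.5739,-.2036)
cad=[sq(*v,.088,.316,.044),sq(*c4,a,.064,.064,.044),sq(*c4,a,.064,.064,.008)]
z=.1387;cup=[sq(*c4,a,.06,.06,z),sq(*c4,a,.06,.06,z+.084)]
t0=cv2.imread('pics/top0.png');s1=cv2.imread('pics/side1.png');s0=cv2.imread('pics/side0.png')
A=draw(t0,T,(380,170,436,220),7,cad,(255,0,0))
B=draw(s0,Sd,(322,240,378,298),7,cad,(255,0,0))
C=draw(s1,Sd,(322,165,378,245),7,cup,(0,0,255))
h=570
im=np.hstack([cv2.copyMakeBorder(x,0,max(0,h-x.shape[0]),0,0,0)[:h] for x in(np.vstack([A[:,:],B])[:,:],C)])
M=np.vstack([A,B]);M=M[:590] if 0 else cv2.resize(M,None,fx=590/M.shape[0],fy=590/M.shape[0]);C=cv2.copyMakeBorder(C,0,590-C.shape[0],0,0,0) if C.shape[0]<=590 else C[:590]
im=np.hstack([M,C]);print(im.shape,M.shape);cv2.imwrite('pics/ov.png',im)
E
```

```text
(590, 698, 3) (590, 306, 3)
```

View pics/ov.png

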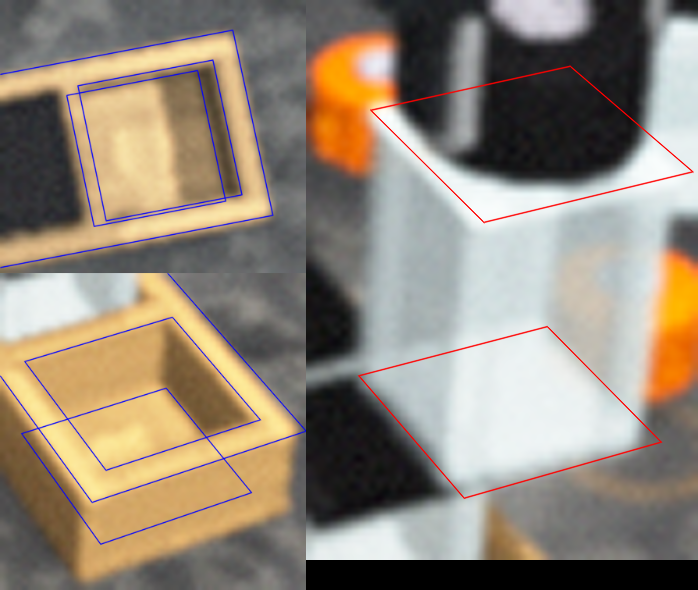

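The overlays put the caddy fit within about 1 mm. The cup sits about 2 mm off, toward -x and -y, so I shift to compensate and descend to just above the rim, then go down in small steps.

```bash
python3 -m creep '[[0.03,0.04,0,0,0.5],[0,0,0.5,0,0.5],[0,0,0.6,0,0.5],[0,0,0.5,0,0.5],[0,0,0.2,0,0.5],[0,0,0,0,0.5]]'
python3 -m creep '[[0,0,0.1,0,0.5],[0,0,0.1,0,0.5],[0,0,0.05,0,0.5]]'
python3 -c "
from h import *
from workcell import bot
go(bot.read_state(),(.5753,-.2016,.0977))"
```

```text
time: 8.5
tool_pos: [0.5749, -0.2011, 0.1372]
tcp_rot: [-1.67, -2.659, 0.0]
wrist_force: [-0.4, -1.0, -2.4]
width: 0.657
grip_force: 64.9
time: 8.88
tool_pos: [0.5754, -0.2015, 0.1254]
tcp_rot: [1.671, 2.66, 0.0]
wrist_force: [-0.8, -0.3, -2.7]
width: 0.656
grip_force: 65.7
t 8.88 pos [ 0.5754 -0.2015  0.1254] psi 0.449 tilt [ 0.001 -0.    -1.   ] units [ 0.    -0.004  0.554] F [-0.8 -0.3 -2.7] M [-0.11 -0.04  0.05] w 0.656 g 65.7 q6 -0.83
```

Inserted 8 mm below the rim with no contact, so I continue down.

```bash
python3 -m creep '[[0,0,0.12,0,0.5],[0,0,0.12,0,0.5],[0,0,0.12,0,0.5],[0,0,0.06,0,0.5],[0,0,0.06,0,0.5],[0,0,0.03,0,0.5],[0,0,0,0,0.5]]'
python3 -c "
from h import *
from workcell import bot
go(bot.read_state(),(.5753,-.2016,.0977))"
```

```text
time: 9.75
tool_pos: [0.5752, -0.2014, 0.0997]
tcp_rot: [-1.671, -2.66, 0.0]
wrist_force: [0.1, -0.0, -2.2]
width: 0.657
grip_force: 65.7
t 9.75 pos [ 0.5752 -0.2014  0.0997] psi 0.449 tilt [-0.  0. -1.] units [-0.004 -0.001  0.041] F [ 0.1 -0.  -2.2] M [-0.06 -0.04 -0.01] w 0.657 g 65.7 q6 -0.83
```

```bash
python3 -m creep '[[0,0,0.03,0,0.5],[0,0,0.02,0,0.5],[0,0,0,0,0.5]]'; python3 -m creep '[[0,0,0.02,0,0.5],[0,0,0,0,0.5]]'
python3 -c "
from h import *
from workcell import bot
go(bot.read_state(),(.5753,-.2016,.0977))"
```

```text
time: 10.12
tool_pos: [0.5753, -0.2014, 0.0981]
tcp_rot: [1.671, 2.66, 0.0]
wrist_force: [-3.3, 1.7, 4.3]
width: 0.656
grip_force: 66.4
time: 10.38
tool_pos: [0.5754, -0.2015, 0.0981]
tcp_rot: [1.671, 2.66, -0.0]
wrist_force: [-5.6, 2.6, 8.5]
width: 0.652
grip_force: 67.0
t 10.38 pos [ 0.5754 -0.2015  0.0981] psi 0.449 tilt [ 0. -0. -1.] units [-0.001 -0.003  0.008] F [-5.6  2.6  8.5] M [ 0.34  0.95 -0.11] w 0.652 g 67.0 q6 -0.83
```

```bash
python3 -m creep '[[0,0,-0.02,-0.4,0.5],[0,0,0,-0.4,0.5],[0,0,0,0,0.5]]' >/dev/null
g(){ python3 -c "
from h import *
from workcell import bot
go(bot.read_state(),(.5753,-.2016,.0977))"; }; g
python3 -m creep '[[0,0,0,-0.4,0.5],[0,0,0,-0.4,0.5],[0,0,0,0,0.5]]' >/dev/null; g
```

```text
t 10.75 pos [ 0.5755 -0.2018  0.0979] psi 0.5287 tilt [ 0.001 -0.001 -1.   ] units [ 0.005 -0.001  0.004] F [-3.3  0.4  4.3] M [0.06 0.51 0.04] w 0.655 g 66.4 q6 -0.91
t 11.12 pos [ 0.5754 -0.2016  0.0979] psi 0.6085 tilt [ 0. -0. -1.] units [ 0.001 -0.001  0.004] F [-3.1  0.6  5.7] M [ 0.1   0.54 -0.01] w 0.656 g 66.5 q6 -0.99
```

```bash
g(){ python3 -c "
from h import *
from workcell import bot
go(bot.read_state(),(.5753,-.2016,.0977))"; }
python3 -m creep '[[0,0,0,-0.4,0.5],[0,0,0,-0.4,0.5]]' >/dev/null; g
python3 -m creep '[[0,0,0,-0.4,0.5],[0,0,0,-0.4,0.5]]' >/dev/null; g
```

```text
t 11.38 pos [ 0.5753 -0.2016  0.0979] psi 0.6892 tilt [ 0. -0. -1.] units [ 0.    -0.001  0.005] F [-3.   0.6  5.8] M [ 0.09  0.64 -0.08] w 0.653 g 66.5 q6 -1.07
t 11.62 pos [ 0.5753 -0.2016  0.0979] psi 0.7691 tilt [ 0. -0. -1.] units [-0.    -0.001  0.005] F [-4.   0.6  5.6] M [ 0.12  0.59 -0.14] w 0.655 g 66.5 q6 -1.15
```

```bash
g(){ python3 -c "
from h import *
from workcell import bot
go(bot.read_state(),(.5753,-.2016,.0977))"; }
python3 -m creep '[[0,0,0,-0.4,0.5],[0,0,0,-0.2,0.5]]' >/dev/null; g
python3 -m creep '[[0,0,0,-0.4,0.5],[0,0,0,-0.2,0.5]]' >/dev/null; g
```

```text
t 11.88 pos [ 0.5753 -0.2016  0.0979] psi 0.8285 tilt [ 0. -0. -1.] units [-0.001 -0.     0.005] F [-4.1  0.8  5.4] M [ 0.15  0.63 -0.12] w 0.653 g 66.5 q6 -1.21
t 12.12 pos [ 0.5752 -0.2016  0.0979] psi 0.8886 tilt [-0. -0. -1.] units [-0.001  0.     0.005] F [-4.2  0.8  5.2] M [ 0.17  0.65 -0.09] w 0.659 g 66.5 q6 -1.27
```

```bash
g(){ python3 -c "
from h import *
from workcell import bot
go(bot.read_state(),(.5753,-.2016,.0977))"; }
python3 -m creep '[[0,0,0,-0.5,0.5],[0,0,0,-0.5,0.5],[0,0,0,-0.5,0.5],[0,0,0,-0.5,0.5],[0,0,0,-0.5,0.5],[0,0,0,-0.5,0.5],[0,0,0,0,0.5]]' >/dev/null; g
python3 -m creep '[[0,0,-0.05,0,0.5],[0,0,-0.05,0,0.5],[0,0,-0.05,0,0.5],[0,0,0,0,0.5]]'>/dev/null; g
python3 - <<'E'
from h import *
from workcell import bot
o=[]
for n,r in(('top',(380,150,440,220)),('side',(310,190,380,290))):
    p=bot.read_camera(n);o.append(cv2.resize(p['pixels'][r[1]:r[3],r[0]:r[2],::-1],(int((r[2]-r[0])*590/(r[3]-r[1])) if n=='side' else 370,590 if n=='side' else 432),interpolation=cv2.INTER_CUBIC))
    if n=='side': np.save('side_l.npy',p['pixels'])
o[0]=cv2.copyMakeBorder(o[0],0,158,0,0,0);cv2.imwrite('pics/l1.png',np.hstack(o))
E
```

```text
t 13.0 pos [ 0.575  -0.2015  0.098 ] psi 1.1883 tilt [-0.  0. -1.] units [-0.006 -0.     0.007] F [-4.1  0.9  6.4] M [0.3  0.81 0.02] w 0.654 g 66.6 q6 -1.57
t 13.5 pos [ 0.5754 -0.2014  0.1049] psi 1.189 tilt [ 0. -0. -1.] units [-0.    -0.004  0.143] F [-1.5  0.  -0.3] M [ 0.01  0.17 -0.01] w 0.65 g 65.9 q6 -1.57
```

View pics/l1.png

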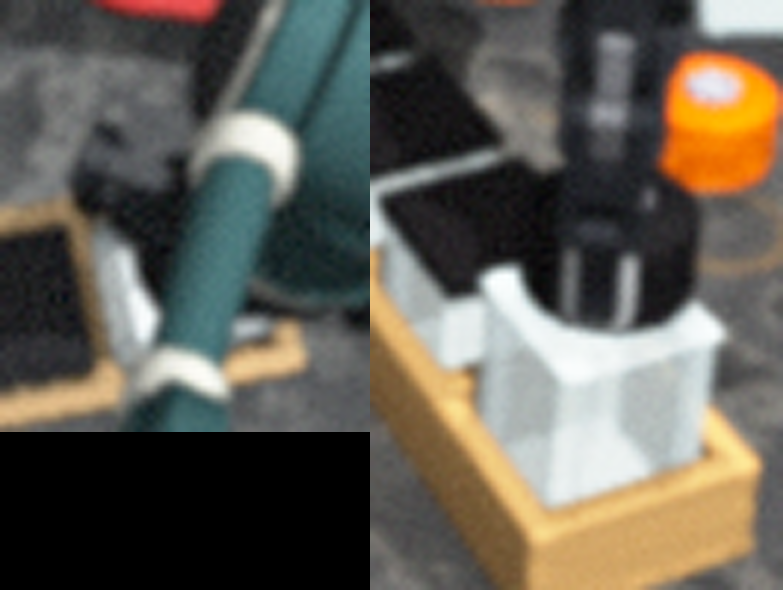

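The force at rest is only −0.3 N, which is the blade unit's weight alone. The picture shows the cup still seated in its cell, around (600,400) in the crop. So I lift straight up.

```bash
g(){ python3 -c "
from h import *
from workcell import bot
go(bot.read_state(),(.5753,-.2016,.0977))"; }
python3 -m creep '[[0,0,-0.1,0,0.5],[0,0,-0.1,0,0.5],[0,0,-0.1,0,0.5],[0,0,0,0,0.5]]'>/dev/null; g
python3 -m creep '[[0,0,-0.2,0,0.5],[0,0,-0.2,0,0.5],[0,0,-0.25,0,0.5],[0,0,-0.25,0,0.5],[0,0,-0.25,0,0.5],[0,0,-0.25,0,0.5],[0,0,-0.2,0,0.5],[0,0,0,0,0.5],[0,0,0,0,0.5],[0,0,0,0,0.5]]'>/dev/null; g
python3 - <<'E'
from workcell import bot
import cv2
p=bot.read_camera('side');cv2.imwrite('pics/f.png',cv2.resize(p['pixels'][130:310,220:440,::-1],None,fx=3.3,fy=3.3,interpolation=cv2.INTER_CUBIC))
E
```

```text
t 14.1 pos [ 0.576  -0.2017  0.1208] psi 1.189 tilt [ 0.002 -0.001 -1.   ] units [ 0.015 -0.003  0.462] F [-0.2  0.5 -1. ] M [0.02 0.04 0.  ] w 0.651 g 65.9 q6 -1.57
t 15.35 pos [ 0.5748 -0.2012  0.1989] psi 1.189 tilt [-0.001  0.001 -1.   ] units [-0.015 -0.003  2.024] F [ 0.7  0.7 -0.2] M [-0.01  0.   -0.05] w 0.656 g 65.9 q6 -1.57
```

View pics/f.png

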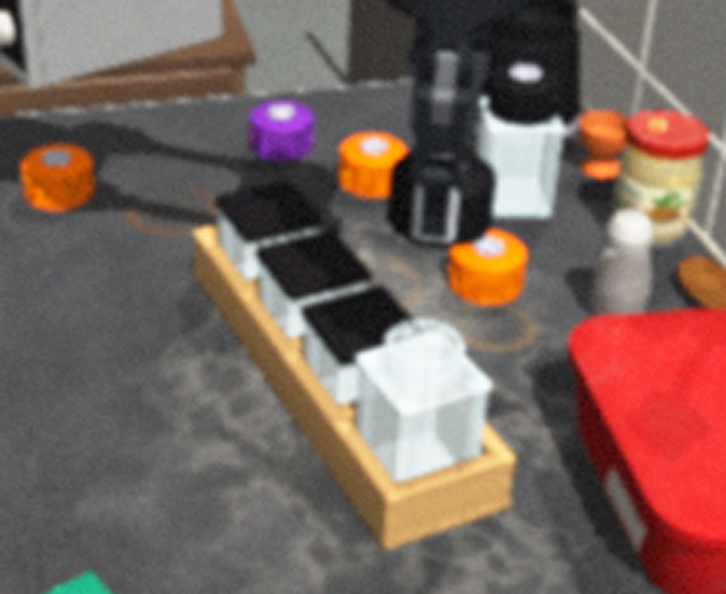

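The cup, with its neck bare, stands in the end cell at (425,405). The blade unit is in the gripper above it at (440,200), and nothing else has been disturbed. I hand it in.

```bash
python3 -c "
from workcell import bot
print(bot.finish_job())"
```

```text
the job is handed in; nothing more can be done
None
```

The tall cup stands fully down in cell 4, and the gripper holds the blade unit level about 85 mm above its rim; it turned freely anticlockwise (right-hand thread), so I never tried clockwise, and the job was handed in at about 15 s.

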